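# Vent the vacuum storage jar and take off its lid

### The job

The round clear jar holding the spare radio modules is under vacuum, so its lid is stuck. Let the air in by turning the tap on the lid a quarter turn anticlockwise (seen from above) until its handle points in line with the spout, then lift the lid off by its bar handle and set it down gently, right way up and wholly on the square grey mat beside the jar. Leave the tap open, do not drop the lid, and do not disturb the drink bottle or the charger brick.

Things in the scene. Friction and masses are not known exactly. Their poses are not given: they have to be found in the camera images.
- jar: Clear round storage jar, 184 mm across, with a thick grey rim collar 188 mm across; rim top 92 mm above the desk; mouth 155 mm wide. Fixed to the desk. Origin: centre of its underside, on the desk; z up. The x axis points towards the side where the tap stands while the lid is on.
- lid: Loose lid, 0.35 to 0.65 kg: grey disc 190 mm wide, 14 mm thick, on a plug 150 mm wide and 18 mm deep. Origin: centre of the plug's underside, on which it rests when set down, 18 mm below the rim while on the jar. z up, x from its centre to the tap. With the tap shut it is held down (gives 2 mm) and cannot turn; with the tap past 1.2 rad it lifts straight off.
- lid_handle (a point): Middle of the lid's black bar handle: bar 80 mm long (this point's y), 16 mm wide (x), 25 mm high, on two steel posts 32 mm either side of its middle. The point is 99 mm above the plug's underside, 67 mm above the lid's top face, and 6 mm off the lid's centre on the side away from the tap. Axes as the lid's.
- lid_under (a point): Centre of the underside of the lid's plug, same point and axes as the lid's origin.
- tap_grip (a point): Middle of the tap's black bar handle, on the tap's upright turning axis: bar 44 mm long (this point's y), 12 mm wide (x), 22 mm high, centred 29 mm above the lid's top face, on a 10 mm stem over a 26 mm wide, 4 mm high base, 68 mm from the lid's centre, 74 mm from the bar handle's middle. A thin steel spout points outward below it. The point turns with the tap; z up.
- tap (a joint): Turn of the vent tap on the lid: 0 = shut (its bar lies across the spout), 1.571 = open (bar in line with the spout, at the stop). Grows anticlockwise seen from above; friction about 0.06 N m, stays where it is left.
- mat: Square grey mat, 290 x 290 mm, 4 mm thick, fixed flat on the desk on the other side from the jar. Origin: centre of its underside on the desk; x and y along its edges.
- drink: Amber drink bottle, 64 mm across, 170 mm tall, standing at one side of the jar or the mat. Origin: centre of its underside. Leave alone.
- charger: Black charger brick, 120 x 60 x 35 mm, lying at the other side. Origin: centre of its underside. Leave alone.
There are look-alikes about, which are no part of the job. Leave any green or purple look-alike of the lid alone.

How it is judged (in metres and radians):
On the way, in this order (a step that is already met when the one before it is completed fails the run):
1. The tap is turned open (at least 1.2 rad) with the lid still on the jar (value of joint tap above 1.2 rad and z of lid_under in the frame of jar below 0.08 m and horizontal distance between lid_under and jar below 0.01 m), for 0.1 s.
2. The lid is lifted clear of the jar, its underside above the rim (z of lid_under in the frame of jar above 0.094 m), for 0.1 s.
At the end, for the whole second after the job is handed in: The lid lies right way up (within 0.08 rad) and at rest on the mat, its plug's underside on the mat's face (within 5 mm) and its centre within 55 mm of the mat's centre along each of the mat's edges; the tap is still open (over 1.1 rad) (x of lid_under in the frame of mat between -0.055 and 0.055 m and y of lid_under in the frame of mat between -0.055 and 0.055 m and z of lid_under in the frame of mat between 0 and 0.009 m and angle between lid's own z axis and vertical below 0.08 rad and linear speed of lid below 0.02 m/s and angular speed of lid below 0.1 rad/s and value of joint tap above 1.1 rad); the robot touches nothing.
It fails at once if The lid is dropped (moves faster than 0.45 m/s with no finger touching it) (linear speed of lid above 0.45 m/s and contact force between the fingers and lid below 0.05 N).
It fails at once if The bottle or charger is moved more than 30 mm or the bottle is tipped over (distance of any of drink, charger from where it was at the start of the episode above 0.03 m or angle between drink's own z axis and vertical above 0.5 rad).
It also fails if it takes over 54 s, if anything falls off the work surface, if the arm or the gripper's body presses on something with over 40 N, if the wrist force passes 120 N, or if a joint passes its speed limit or range.

### The arm

A 6-joint arm with a two-finger parallel gripper is mounted at the origin on the work surface. World frame = base frame: x ahead of the robot, y to its left, z up, the work surface at z = 0. Lengths are in m, angles in degrees, forces in N, time in s.
With the tool pointing down it reaches from about 0.3 to 0.75 m from the base axis. Payload 8.5 kg.
Tool frame: the origin (TCP) lies at the very end of the fingers, on their centre line; the grasp point (between the pads) lies 19 mm behind it; z points along the fingers, y is the line along which they close (so a half turn about z gives the same grasp; the last joint's range is limited). The gripper opens to 85 mm and grips with 20 to 120 N. Pads are 22 mm wide; open, the fingers measure 114 mm over their backs; the gripper's body (76 mm by 85 mm) begins 54 mm behind the grasp point. The pads swing forward as they close: fully open they stand 13 mm farther back than shut.
Start: joints at [-80.403, 21.807, 74.336, -0, 83.858, -12.336], TCP at [0.205, -0.51, 0.202] pointing down, gripper open.
Joint ranges: [-178.18, 178.18], [-50.72, 133.34], [12.68, 142.11], [-81.47, 261.47], [9.98, 163.14], [-165.26, 165.26]. Speed limits (degrees/s): [136.94, 136.94, 180, 180, 180, 180].

### API

Orientations are given as a 3x3 rotation matrix whose columns are the frame's x, y, z axes.
In Python, from rig import env gives the robot as it stands.
- The arm moves only by the tool move_arm, never from a script. Its argument "plan" is a list of rows, each a list of 7 numbers: the turn, a rotation vector about the tool's x, y, z in degrees, then the shift along the tool's x, y, z in cm, then the gripper command: -1 is shut, 1 is fully open, values between are in proportion. In form: [[ax, ay, az, tx, ty, tz, jaw], ...]. A call has 1 to 5 rows; each row is the pose to reach, as a shift and turn from the pose commanded when the call began, along the tool's axes at that moment; what a row does not reach only later rows make up. A row lasts 1/10 s, in which the tool goes at most 50 mm and 8.59 degrees, less where a joint would pass 70% of its speed; a pose out of reach is approached as far as the arm can. A call with a gripper value outside its range is refused whole. The fingers move at their own pace and stop on an object; "squeeze" is the grip in N (left out, the last holds). Time passes only in rows, so rows that repeat a pose let the fingers close. It gives the time, the measured TCP pose, the force, the opening and the grip force at its end, in the units of the state.
- env.observe(): the state, without advancing time (a new reading comes with each control period).
- env.get_image(name): name is "scene" or "top"; returns a dict with "color" (400x640x3 uint8, red, green, blue), "fov_y" (degrees; the focal length in pixels is half the picture's height over the tangent of half this angle, whatever the lens; pixels are square), "cx", "cy" (the principal point, pixels), "R" (3x3) and "t" (3): a world point X has camera coordinates R X + t. Camera axes: x right, y down, z forward; pixel columns grow to the right and rows downward; lengths in m; the calibration is good to about 2 mm. A picture is of the moment at which its call begins. There is no depth.
- env.close_job(): hands the job in; it is judged then, once.
Trained networks look in a picture, given as the dict that the camera call returned (one of the last four; its "shot" number tells which), for a name from the list of things; names that differ only in an ending like _2 or _b are one class to them, and where a whole thing is asked for, a point or a joint stands for the part that bears it (a point fixed in the world has none). Each returns a list of dicts, best first, with "conf" (0 to 1); they miss things now and then, are a little off and sometimes report something else, mostly with a low value. They report only what shows in the picture. A call takes as long as a camera call. They do not tell look-alikes from the thing itself.
- env.outline_of(target, picture): "mask" (400x640 bool, what is visible of it) and "bbox" ([centre column, centre row, width, height] in pixels, round what is visible of it).
- env.tip_of(target, picture): "pixel" ([column, row] in pixels: a listed point, or the origin of a listed thing).
The state is a dict: "time_s": time; "q": joint angles; "qvel": joint speeds; "joint_efforts": joint torques, N m; "position": TCP position; "tool_rot": TCP orientation; "ft_force": force on the tool from outside, world axes, zero at the start; "wrist_torque": the same for the moment, N m; "grip_width": finger opening in m; "gripper_force": force on a finger pad.
Only numpy, scipy, OpenCV 4.12 (cv2) and the standard library are available. Lean on these libraries where they do the work, as an engineer would, in place of code of your own. Each camera call takes 0.05 s, during which the arm holds its last target. There are 200 camera calls.

## Working session

There is one attempt and no reset: what is moved stays moved. The work goes in short steps, Python scripts to look and compute and a tool call to move; the robot and the scene stay as the last step left them, time stands still between calls to the robot, and variables do not carry over. Pictures are saved under pics/ and viewed, at most 10 in all, crops included, and the job is handed in when it is done.

Besides the shell and the picture viewer there is one more tool, called after "Request:" in YAML: its name, and indented under it one key for each argument. move_arm: Moves the arm, as the interface text tells. Its arguments: {"type":"object","properties":{"plan":{"type":"array"},"squeeze":{"type":"number"}},"required":["plan"]}

```bash
mkdir -p pics; ls
python3 - <<'E'
from rig import env
import cv2,numpy as np
s=env.observe();print(s['time_s'],s['position'],np.round(s['tool_rot'],3).tolist(),s['grip_width'])
for n in("scene","top"):
    p=env.get_image(n);cv2.imwrite(f"pics/{n}0.png",p['color'][:,:,::-1])
    print(n,p['fov_y'],p['cx'],p['cy'],np.round(p['R'],3).tolist(),p['t'])
    for t in["jar","lid","lid_handle","tap_grip","mat","drink","charger"]:
        print(t,"tip",[(np.round(d['pixel']).tolist(),round(d['conf'],2)) for d in env.tip_of(t,p)],"box",[(np.round(d['bbox']).tolist(),round(d['conf'],2)) for d in env.outline_of(t,p)])
E
```

```text
pics
0.0 [ 0.20536899 -0.50983526  0.20100074] [[0.928, 0.374, -0.0], [0.374, -0.928, 0.001], [0.0, -0.001, -1.0]] 0.0855947797764043
scene 43.09241933360015 329.85136252144787 209.0395295599716 [[-0.327, 0.945, 0.026], [0.497, 0.195, -0.846], [-0.804, -0.264, -0.533]] [ 0.17094192 -0.13410095  1.90445263]
jar tip [([403.0, 274.0], 0.74)] box [([405.0, 276.0, 68.0, 46.0], 0.57)]
lid tip [([451.0, 228.0], 0.81), ([404.0, 254.0], 0.64)] box [([456.0, 221.0, 63.0, 46.0], 0.83), ([427.0, 340.0, 92.0, 69.0], 0.78), ([407.0, 242.0, 71.0, 57.0], 0.72), ([406.0, 252.0, 19.0, 18.0], 0.33)]
lid_handle tip [([410.0, 221.0], 0.97), ([442.0, 316.0], 0.67), ([459.0, 200.0], 0.61)] box [([406.0, 244.0, 69.0, 54.0], 0.93), ([431.0, 339.0, 94.0, 76.0], 0.93), ([404.0, 251.0, 19.0, 16.0], 0.69), ([454.0, 218.0, 63.0, 45.0], 0.68)]
tap_grip tip [([467.0, 219.0], 0.63), ([404.0, 326.0], 0.61), ([406.0, 248.0], 0.51)] box [([406.0, 251.0, 21.0, 14.0], 0.73), ([494.0, 271.0, 31.0, 65.0], 0.7), ([406.0, 328.0, 6.0, 22.0], 0.53), ([469.0, 223.0, 16.0, 14.0], 0.53)]
mat tip [([259.0, 235.0], 0.85), ([407.0, 
[... 551 characters left out ...]
470.0, 211.0], 0.56)] box [([239.0, 209.0, 64.0, 71.0], 0.72), ([206.0, 143.0, 63.0, 59.0], 0.62)]
lid_handle tip [([204.0, 314.0], 0.81), ([231.0, 206.0], 0.78), ([197.0, 131.0], 0.74)] box [([207.0, 317.0, 67.0, 66.0], 0.81), ([204.0, 141.0, 62.0, 57.0], 0.7), ([472.0, 211.0, 24.0, 44.0], 0.6)]
tap_grip tip [([187.0, 297.0], 0.58), ([235.0, 185.0], 0.55), ([224.0, 132.0], 0.44), ([232.0, 204.0], 0.25)] box [([234.0, 185.0, 18.0, 11.0], 0.61)]
mat tip [([395.0, 220.0], 0.95), ([238.0, 212.0], 0.69)] box [([394.0, 220.0, 96.0, 92.0], 0.63)]
drink tip [([169.0, 222.0], 0.97)] box [([161.0, 217.0, 37.0, 28.0], 0.73)]
charger tip [([471.0, 210.0], 0.56)] box [([472.0, 210.0, 28.0, 40.0], 0.63)]
```

Run:
```python
import cv2
a=cv2.imread("pics/top0.png")[90:370,130:500]
cv2.imwrite("pics/top0c.png",cv2.resize(a,None,fx=2.1,fy=2.1,interpolation=cv2.INTER_CUBIC))
a=cv2.imread("pics/scene0.png")[160:390,150:530]
cv2.imwrite("pics/scene0c.png",cv2.resize(a,None,fx=2.1,fy=2.1,interpolation=cv2.INTER_CUBIC))
```

```text
(no output)
```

View pics/top0c.png

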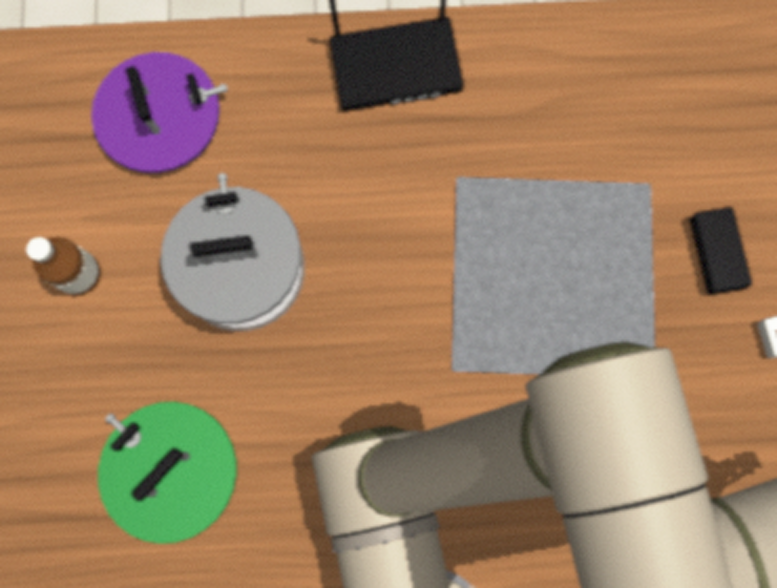

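View pics/scene0c.png

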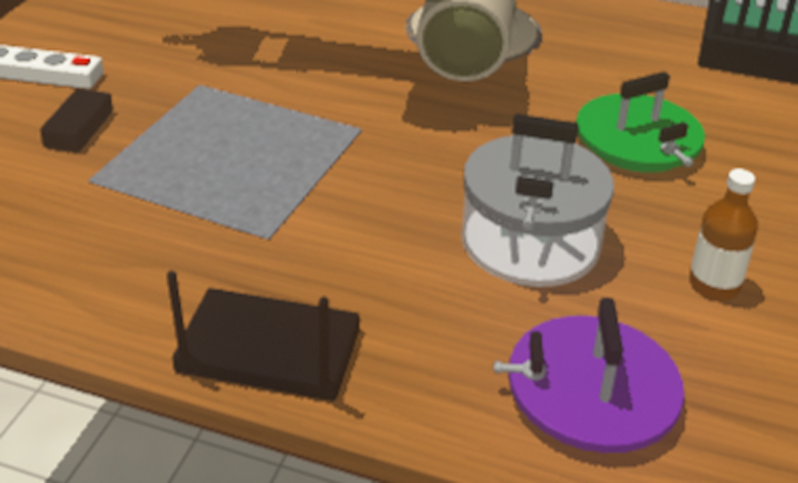

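The lid is the grey disc on the clear jar (top px 239,209; scene px 406,242), with its handle bar at top px ~(231,206) and its tap at ~(235,185), bar across the spout. The purple disc at (204,143) and the green one at (207,314) lie on the desk and are look-alikes. Next I'll measure positions.

```bash
cat > h.py <<'E'
from rig import env
import numpy as np, cv2
def K(p):
    f=200/np.tan(np.radians(p['fov_y']/2)); return np.array([[f,0,p['cx']],[0,f,p['cy']],[0,0,1]])
def plane(p,uv,z):
    d=p['R'].T@np.linalg.inv(K(p))@np.r_[uv,1]; c=-p['R'].T@p['t']; return c+d*(z-c[2])/d[2]
def tri(p,a,q,b):
    P=[K(x)@np.c_[x['R'],x['t']] for x in(p,q)]
    X=cv2.triangulatePoints(P[0],P[1],np.float64(a).reshape(2,1),np.float64(b).reshape(2,1))[:,0]; return X[:3]/X[3]
def near(l,uv):
    return min((d for d in l if np.hypot(*(np.array(d['pixel'])-uv))<12),key=lambda d:-d['conf'],default=None)
def proj(p,X):
    c=K(p)@(p['R']@X+p['t']); return c[:2]/c[2]
E
python3 - <<'E'
from h import *
R=lambda v:np.round(v,4).tolist()
for k in range(2):
    s=env.get_image("scene");t=env.get_image("top")
    for n,a,b,z in(("lid_handle",(410,221),(231,206),.173),("tap_grip",(406,248),(235,185),.135),("lid",(404,254),(238,214),.074),("mat",(259,235),(395,220),.0)):
        x=near(env.tip_of(n,s),a);y=near(env.tip_of(n,t),b)
        print(n,"S",x and R(plane(s,x['pixel'],z)),"T",y and R(plane(t,y['pixel'],z)),"tri",x and y and R(tri(s,x['pixel'],t,y['pixel'])))
def ps(mask):return np.argwhere(mask)[:,::-1]
hsv=cv2.cvtColor(t['color'],cv2.COLOR_RGB2HSV)
g=((hsv[:,:,1]<50)&(hsv[:,:,2]>70)).astype(np.uint8); 
# mat
m=g.copy();m[:,:340]=0;m[:,445:]=0;m[268:]=0;m[:165]=0
c=max(cv2.findContours(m,0,1)[0],key=cv2.contourArea);r=cv2.minAreaRect(c)
print("mat px",r)
for q in cv2.boxPoints(r):print(R(plane(t,q,.004)))
# black bars near lid, top view
d=(hsv[:,:,2]<60).astype(np.uint8);d[:175]=0;d[240:]=0;d[:,:205]=0;d[:,275:]=0
for c in cv2.findContours(d,0,1)[0]:
    if cv2.contourArea(c)<15:continue
    r=cv2.minAreaRect(c);b=cv2.boxPoints(r);z=.1855 if r[0][1]>195 else .146
    print("bar",np.round(r[0],1),np.round(r[1],1),R(plane(t,r[0],z)))
    vx,vy,x0,y0=cv2.fitLine(c,cv2.DIST_L2,0,.01,.01).ravel()
    A=plane(t,(x0,y0),z);B=plane(t,(x0+10*vx,y0+10*vy),z);print(" dir deg",np.degrees(np.arctan2(*(B-A)[1::-1])))
E
```

```text
lid_handle S [0.5498, 0.2179, 0.173] T [0.5403, 0.2163, 0.173] tri [0.5417, 0.217, 0.1677]
tap_grip S [0.6023, 0.2216, 0.135] T [0.611, 0.2296, 0.135] tri [0.6098, 0.2253, 0.1412]
lid S [0.5292, 0.225, 0.074] T [0.5351, 0.2228, 0.074] tri [0.5341, 0.2241, 0.0772]
mat S [0.5127, -0.2307, 0.0] T [0.5077, -0.2365, 0.0] tri [0.5077, -0.2352, -0.0039]
lid_handle S [0.5521, 0.2208, 0.173] T [0.5391, 0.2242, 0.173] tri [0.5413, 0.222, 0.1666]
tap_grip S [0.6072, 0.2314, 0.135] T [0.6095, 0.229, 0.135] tri [0.609, 0.2304, 0.1359]
lid S [0.5329, 0.2203, 0.074] T [0.541, 0.2221, 0.074] tri [0.5399, 0.2212, 0.0791]
mat S [0.5194, -0.2332, -0.0] T [0.5022, -0.2461, 0.0] tri [0.5033, -0.245, -0.0127]
mat px ((394.5, 221.0), (92.0, 99.0), 90.0)
[0.6637, -0.096, 0.004]
[0.6474, -0.4055, 0.004]
[0.3617, -0.3724, 0.004]
[0.3771, -0.0771, 0.004]
bar [235.1 207.2] [ 6.3 28.2] [0.534, 0.2171, 0.1855]
 dir deg -85.74060864614945
bar [234.9 185. ] [ 4.6 14.3] [0.6072, 0.2239, 0.146]
 dir deg -81.87678246358867
```

```bash
cat > go.py <<'E'
import sys
from h import *
from scipy.spatial.transform import Rotation as Ro
# usage: go.py x y z yaw(tool x, deg)
def go(x,y,z,a):
    s=env.observe();R=np.array(s['tool_rot']);c,d=np.cos(np.radians(a)),np.sin(np.radians(a))
    T=np.array([[c,d,0],[d,-c,0],[0,0,-1]])
    print("t",s['time_s'],"pos",np.round(s['position'],4),"w",round(s['grip_width'],4),"F",np.round(s['ft_force'],1),"q",np.round(s['q'],0))
    print("rot",np.round(np.degrees(Ro.from_matrix(R.T@T).as_rotvec()),1).tolist(),"cm",np.round(100*R.T@(np.array([x,y,z])-s['position']),2).tolist())
if __name__=="__main__": go(*map(float,sys.argv[1:]))
E
python3 go.py .61 .2255 .26 95
```

```text
t 2.5 pos [ 0.2054 -0.5102  0.2016] w 0.0856 F [-0.9 -0.8 -0.6] q [-80.  22.  74.  -0.  84. -12.]
rot [-0.0, 0.0, -73.1] cm [65.01, -53.14, -5.84]
```

Request:
move_arm:
  plan:
    - [0, 0, -8, 3, -2.5, -3, 0]
    - [0, 0, -16, 7, -5.5, -5.8, 0]
    - [0, 0, -24, 10.5, -8.5, -5.8, 0]
    - [0, 0, -32, 14, -11.5, -5.8, 0]
    - [0, 0, -40, 17.5, -14.5, -5.8, 0]

```text
time_s: 3.0
position: [0.3141, -0.3084, 0.26]
tool_rot: [[0.466, 0.885, 0.001], [0.885, -0.466, -0.001], [-0.0, 0.001, -1.0]]
ft_force: [1.0, -0.7, 0.5]
grip_width: 0.043
gripper_force: 0.0
```

```bash
python3 go.py .61 .2255 .26 95
```

```text
t 3.0 pos [ 0.3141 -0.3084  0.26  ] w 0.043 F [ 1.  -0.7  0.5] q [-60.   8.  84.   0.  88. -32.]
rot [0.0, 0.0, -32.7] cm [61.03, 1.32, -0.02]
```

Request:
move_arm:
  plan:
    - [0, 0, -8, 4.5, 0.1, 0, 0]
    - [0, 0, -16, 9, 0.2, 0, 0]
    - [0, 0, -24, 13.5, 0.3, 0, 0]
    - [0, 0, -32, 18, 0.4, 0, 0]
    - [0, 0, -32.7, 22.5, 0.5, 0, 0]

```text
time_s: 3.5
position: [0.4245, -0.1124, 0.2599]
tool_rot: [[-0.085, 0.996, 0.001], [0.996, 0.085, -0.0], [-0.0, 0.001, -1.0]]
ft_force: [-0.1, -0.5, -0.8]
grip_width: 0.0429
gripper_force: 0.0
```

```bash
python3 go.py .61 .2255 .26 95
```

```text
t 3.5 pos [ 0.4245 -0.1124  0.2599] w 0.0429 F [-0.1 -0.5 -0.8] q [-30.   8.  84.  -0.  88. -35.]
rot [0.0, 0.0, -0.1] cm [32.09, 21.35, -0.02]
```

Request:
move_arm:
  plan:
    - [0, 0, 0, 4, 2.7, 0, 0]
    - [0, 0, 0, 8, 5.4, 0, 0]
    - [0, 0, 0, 12, 8, 0, 0]
    - [0, 0, 0, 16, 10.7, 0, 0]
    - [0, 0, 0, 20, 13.3, 0, 0]

```text
time_s: 4.0
position: [0.541, 0.098, 0.2597]
tool_rot: [[-0.081, 0.997, 0.0], [0.997, 0.081, -0.0], [-0.0, 0.0, -1.0]]
ft_force: [0.4, -1.2, -0.2]
grip_width: 0.043
gripper_force: 0.0
```

Request:
move_arm:
  plan:
    - [0, 0, 0, 4, 2.7, 0, 0]
    - [0, 0, 0, 8, 5.4, 0, 0]
    - [0, 0, 0, 12.1, 8.0, 0, 0]
    - [0, 0, 0, 12.1, 8.05, 2, 0]
    - [0, 0, 0, 12.1, 8.05, 6, 0]

```text
time_s: 4.5
position: [0.6123, 0.2248, 0.2009]
tool_rot: [[-0.083, 0.997, 0.006], [0.997, 0.083, 0.001], [0.0, 0.006, -1.0]]
ft_force: [1.4, 0.9, -0.3]
grip_width: 0.0427
gripper_force: 0.0
```

```bash
python3 go.py .61 .2255 .118 95
python3 - <<'E'
from h import *
s=env.get_image("scene");t=env.get_image("top")
a=s['color'][190:290,350:470];b=t['color'][150:250,180:300]
cv2.imwrite("pics/p1.png",cv2.resize(np.hstack([a,b])[:,:,::-1],None,fx=3.3,fy=3.3,interpolation=cv2.INTER_CUBIC))
E
```

```text
t 4.5 pos [0.6123 0.2248 0.2009] w 0.0427 F [ 1.4  0.9 -0.3] q [10. 32. 57. -0. 91.  5.]
rot [0.3, -0.0, -0.2] cm [0.09, -0.28, 8.29]
```

View pics/p1.png

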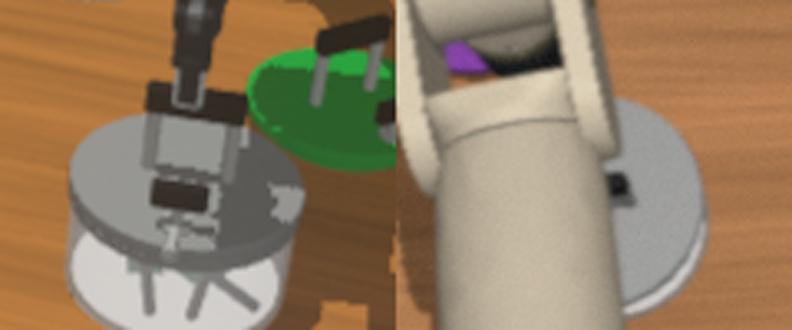

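The left half shows the gripper above and behind the tap bar (scene px ~404,248), and the jaws are still clear of the handle bar. I'll check the estimate by reprojecting it.

Run:
```python
from h import *
s=env.get_image("scene")
print("tap",proj(s,np.array([.61,.2255,.135])),"handle",proj(s,np.array([.538,.218,.173])),"tcp",proj(s,env.observe()['position']))
d=(s['color'].max(2)<75).astype(np.uint8)
for c in cv2.findContours(d[200:270,380:440].copy(),0,1)[0]:
    if cv2.contourArea(c)>10:
        r=cv2.boundingRect(c);print(r[0]+380+r[2]/2,r[1]+200+r[3]/2,r[2:])
x=np.array([.61,.2255,.135]);print([ (proj(s,x+d)-proj(s,x)).round(2).tolist() for d in np.eye(3)*.005])
```

```text
tap [403.97734435 248.11247984] handle [408.44969586 220.3668928 ] tcp [405.62165429 227.34842414]
404.5 249.5 (17, 9)
416.0 222.5 (18, 11)
399.5 220.0 (9, 10)
409.0 211.5 (14, 23)
[[-0.42, 1.11], [1.94, 0.43], [0.21, -1.59]]
```

Request:
move_arm:
  plan:
    - [0, 0, 0, 0.1, -0.1, 3.5, 0]
    - [0, 0, 0, 0.1, -0.1, 6.5, 0]
    - [0, 0, 0, 0.1, -0.1, 8.1, 0]
    - [0, 0, 0, 0.1, -0.1, 8.1, 0]
    - [0, 0, 0, 0.1, -0.1, 8.1, 0]
  squeeze: 30

```text
time_s: 5.15
position: [0.6108, 0.2239, 0.1211]
tool_rot: [[-0.08, 0.997, 0.003], [0.997, 0.08, 0.001], [0.0, 0.003, -1.0]]
ft_force: [0.4, 0.0, 0.2]
grip_width: 0.043
gripper_force: 0.0
```

Request:
move_arm:
  plan:
    - [0, 0, 0, 0, 0, 0, -0.3]
    - [0, 0, 0, 0, 0, 0, -0.5]
    - [0, 0, 0, 0, 0, 0, -0.8]
    - [0, 0, 0, 0, 0, 0, -1]
    - [0, 0, 0, 0, 0, 0, -1]

```text
time_s: 5.65
position: [0.6097, 0.224, 0.1188]
tool_rot: [[-0.081, 0.997, 0.0], [0.997, 0.081, 0.0], [0.0, 0.0, -1.0]]
ft_force: [-0.1, 0.7, 0.6]
grip_width: 0.0002
gripper_force: 0.0
```

Run:
```python
from h import *
s=env.get_image("scene");t=env.get_image("top")
a=s['color'][190:290,350:470];b=t['color'][150:250,180:300]
cv2.imwrite("pics/p2.png",cv2.resize(np.hstack([a,b])[:,:,::-1],None,fx=3.3,fy=3.3,interpolation=cv2.INTER_CUBIC))
print(proj(s,env.observe()['position']))
```

```text
[402.74371098 253.07069234]
```

View pics/p2.png

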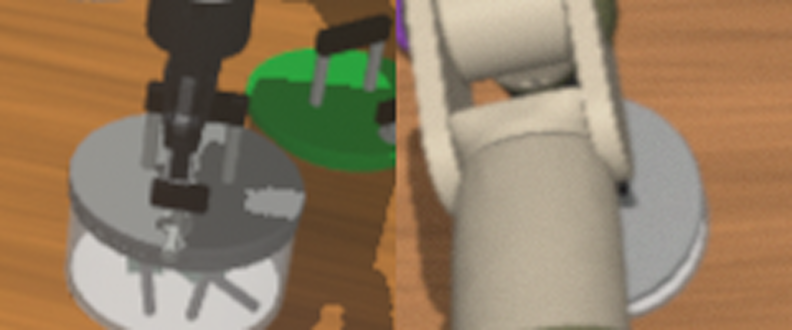

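The fingers shut in the gap behind the tap bar, between it and the lid handle, so they missed it. I'll check the calibration against the robot itself, including any lens data I've overlooked.

Run:
```python
from h import *
s=env.get_image("scene");t=env.get_image("top")
for p in(s,t):print({k:v for k,v in p.items() if k!='color'}, "campos",-p['R'].T@p['t'], np.linalg.det(p['R']))
print({k:v for k,v in env.observe().items() })
# base at origin; finger silhouette column around closed finger
a=s['color'][225:256,395:412].max(2);print(a)
```

```text
{'fov_y': 43.09241933360015, 'cx': 329.85136252144787, 'cy': 209.0395295599716, 'R': array([[-0.3273825 ,  0.94454072,  0.02575884],
       [ 0.49696287,  0.19530787, -0.84550739],
       [-0.80364706, -0.26400314, -0.53334205]]), 't': array([ 0.17094192, -0.13410095,  1.90445263]), 'shot': 12} campos [1.65311435 0.36751083 0.89793805] 1.0000000000000007
{'fov_y': 47.37690440012987, 'cx': 317.8840788687382, 'cy': 206.48079098283563, 'R': array([[-0.0519063 , -0.99864888, -0.00247999],
       [-0.97198414,  0.05109011, -0.22942675],
       [ 0.22924347, -0.00949818, -0.97332277]]), 't': array([0.02360069, 0.55227064, 1.27929505]), 'shot': 13} campos [0.24475329 0.00750422 1.37193119] 0.9999999999999997
{'time_s': 5.85, 'q': array([ 9.75193781e+00,  3.53996606e+01,  6.45607556e+01, -4.18895358e-04,
        8.00457515e+01,  5.11917908e+00]), 'qvel': array([-0.05554802,  0.04294916,  0.03910014, -0.05994137,  0.05149788,
        0.07664664]), 'joint_efforts': array([ 1.56693688e-03, -5.63061047e+01, -2.24673378e+01, -1.09052714e-04,
        2.05616117e-03,  1.71347028e-05]), 'position': 
[... 1924 characters left out ...]
 57  57  57  55  54  54  52  57  60  66  58  51  52  53  57]
 [117  70  53  54  54  56  55  54  53  51  52  52  53  51  52  51  51]
 [112  67  54  53  54  53  52  54  52  52  52  51  52  51  52  52  51]
 [107  60  53  53  53  53  54  52  52  53  52  51  51  51  51  51  50]
 [104  57  54  54  54  52  54  53  54  53  51  52  52  52  50  51  51]
 [109  63  54  54  52  53  53  53  52  53  52  51  51  52  51  50  51]
 [133 104  91  80  66  61  56  53  53  51  52  51  52  51  51  52  50]
 [149 140 134 126 118 115 108  92  80  76  70  62  57  53  51  51  51]
 [150 149 150 149 153 160 147 120 108 106  99 103  89  74  68  65  65]
 [149 150 149 140 138 146 130 114 115 115 109 118 106  92  87  85  85]]
```

The fingertips appear to end at scene row ~244, but the reported TCP projects to row 253. I'll lift clear and check the tip against the reading before going on.

Request:
move_arm:
  plan:
    - [0, 0, 0, 0, 0, -4, -1]
    - [0, 0, 0, 0, 0, -8, -1]
    - [0, 0, 0, 0, 4, -9, -1]
    - [0, 0, 0, 0, 6, -9, -1]
    - [0, 0, 0, 0, 6, -9, -1]

```text
time_s: 6.35
position: [0.6711, 0.2285, 0.2076]
tool_rot: [[-0.08, 0.997, -0.0], [0.997, 0.08, -0.0], [-0.0, -0.0, -1.0]]
ft_force: [-0.1, -0.0, -1.5]
grip_width: -0.0
gripper_force: 0.0
```

Run:
```python
from h import *
s=env.get_image("scene");t=env.get_image("top")
o=env.observe();P=o['position'];print(P,proj(s,P),proj(t,P))
a=s['color'][185:285,350:450].copy();b=t['color'][150:250,190:290].copy()
m=np.hstack([a,b]);m=cv2.resize(m[:,:,::-1],None,fx=4,fy=4,interpolation=cv2.INTER_CUBIC)
u=(proj(s,P)-[350,185])*4;cv2.circle(m,(int(u[0]),int(u[1])),3,(0,0,255),1)
u=(proj(t,P)-[190,150])*4;cv2.circle(m,(int(u[0])+400,int(u[1])),3,(0,0,255),1)
cv2.imwrite("pics/p3.png",m)
```

```text
[0.66921473 0.22879237 0.20788278] [403.29128243 237.59679379] [228.75488443 156.67052874]
```

View pics/p3.png

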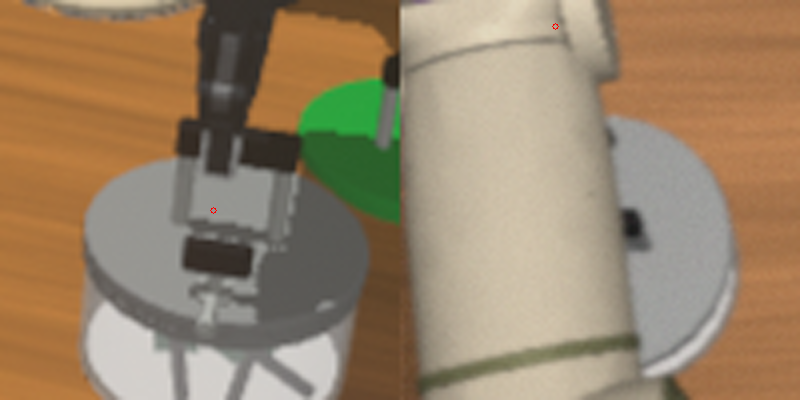

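The tip shows at (404.5,228.5) and the reading projects to (403.3,237.6). That 9-row offset appeared in all three looks. It fits the real tip being about 28 mm above the reading. A 41 mm x error would give the wrong column, and the fingers would have hit the handle. I'll redo the approach about 28 mm lower, watching the force.

Request:
move_arm:
  plan:
    - [0, 0, 0, 0.1, -4, 0, 0]
    - [0, 0, 0, 0.1, -5.9, 0, 0]
    - [0, 0, 0, 0.1, -5.9, 3, 0]
    - [0, 0, 0, 0.1, -5.9, 6, 0]
    - [0, 0, 0, 0.1, -5.9, 8, 0]

```text
time_s: 6.95
position: [0.6087, 0.2251, 0.1271]
tool_rot: [[-0.081, 0.997, -0.002], [0.997, 0.081, -0.0], [-0.0, -0.002, -1.0]]
ft_force: [0.3, -0.6, 0.3]
grip_width: 0.0427
gripper_force: 0.0
```

Request:
move_arm:
  plan:
    - [0, 0, 0, 0, 0, 0.6, 0]
    - [0, 0, 0, 0, 0, 1.2, 0]
    - [0, 0, 0, 0, 0, 1.8, 0]
    - [0, 0, 0, 0, 0, 1.8, 0]

```text
time_s: 7.35
position: [0.6105, 0.2251, 0.1107]
tool_rot: [[-0.081, 0.997, 0.0], [0.997, 0.081, 0.0], [0.0, 0.0, -1.0]]
ft_force: [0.7, 0.6, 0.6]
grip_width: 0.0422
gripper_force: 0.0
```

Request:
move_arm:
  plan:
    - [0, 0, 0, 0, 0, 0.5, 0]
    - [0, 0, 0, 0, 0, 1.0, 0]
    - [0, 0, 0, 0, 0, 1.3, 0]
    - [0, 0, 0, 0, 0, 1.6, 0]
    - [0, 0, 0, 0, 0, 1.6, 0]

```text
time_s: 7.85
position: [0.6104, 0.2251, 0.0941]
tool_rot: [[-0.081, 0.997, -0.001], [0.997, 0.081, -0.0], [-0.0, -0.001, -1.0]]
ft_force: [-0.5, 0.3, 0.2]
grip_width: 0.0426
gripper_force: 0.0
```

Request:
move_arm:
  plan:
    - [0, 0, 0, 0, 0, 0, -0.3]
    - [0, 0, 0, 0, 0, 0, -0.5]
    - [0, 0, 0, 0, 0, 0, -0.8]
    - [0, 0, 0, 0, 0, 0, -1]
    - [0, 0, 0, 0, 0, 0, -1]

```text
time_s: 8.35
position: [0.6116, 0.2251, 0.0951]
tool_rot: [[-0.081, 0.997, 0.003], [0.997, 0.081, 0.0], [0.0, 0.003, -1.0]]
ft_force: [5.2, -0.9, 0.1]
grip_width: 0.0114
gripper_force: 34.9
```

Request:
move_arm:
  plan:
    - [0, 0, -8, 0, 0.15, 0, -1]
    - [0, 0, -16, 0, 0.15, 0, -1]
    - [0, 0, -24, 0, 0.15, 0, -1]
    - [0, 0, -32, 0, 0.15, 0, -1]
    - [0, 0, -40, 0, 0.15, 0, -1]

```text
time_s: 8.85
position: [0.6126, 0.2255, 0.095]
tool_rot: [[-0.707, 0.708, 0.002], [0.708, 0.707, 0.001], [-0.001, 0.002, -1.0]]
ft_force: [3.5, 2.9, -0.3]
grip_width: 0.0112
gripper_force: 35.0
```

Request:
move_arm:
  plan:
    - [0, 0, -8, 0, 0, 0, -1]
    - [0, 0, -16, 0, 0, 0, -1]
    - [0, 0, -24, 0, 0, 0, -1]
    - [0, 0, -32, 0, 0, 0, -1]
    - [0, 0, -40, 0, 0, 0, -1]

```text
time_s: 9.35
position: [0.6124, 0.2258, 0.095]
tool_rot: [[-0.996, 0.088, 0.001], [0.088, 0.996, 0.001], [-0.001, 0.001, -1.0]]
ft_force: [2.4, 3.0, 2.0]
grip_width: 0.0112
gripper_force: 35.0
```

```bash
python3 -c "
from h import *
o=env.observe();print(o['wrist_torque'],o['ft_force'],np.degrees(np.arctan2(o['tool_rot'][1,0],o['tool_rot'][0,0])))"
```

```text
[ 0.44093996 -0.33877075 -0.16661764] [2.35945275 2.98879102 2.04631566] 174.96541914766377
```

Request:
move_arm:
  plan:
    - [0, 0, -4, 0, 0, 0, -1]
    - [0, 0, -8, 0, 0, 0, -1]
    - [0, 0, -8, 0, 0, 0, -1]
    - [0, 0, -8, 0, 0, 0, -1]

```text
time_s: 9.75
position: [0.6124, 0.2256, 0.0951]
tool_rot: [[-0.999, -0.044, 0.001], [-0.044, 0.999, 0.001], [-0.001, 0.001, -1.0]]
ft_force: [3.2, 3.1, 1.5]
grip_width: 0.0113
gripper_force: 35.2
```

Request:
move_arm:
  plan:
    - [0, 0, 0, 0, 0, 0, -0.6]
    - [0, 0, 0, 0, 0, 0, -0.4]
    - [0, 0, 0, 0, 0, 0, -0.2]
    - [0, 0, 0, 0, 0, -3, -0.2]
    - [0, 0, 0, 0, 0, -7, -0.2]

```text
time_s: 10.25
position: [0.6109, 0.2247, 0.1633]
tool_rot: [[-0.999, -0.045, -0.006], [-0.045, 0.999, -0.001], [0.006, -0.001, -1.0]]
ft_force: [-0.2, 0.4, 0.8]
grip_width: 0.0341
gripper_force: 0.0
```

```bash
python3 go.py .54 .220 .23 95
```

```text
t 10.25 pos [0.6109 0.2247 0.1633] w 0.0341 F [-0.2  0.4  0.8] q [ 10.  34.  60.  -0.  87. -83.]
rot [-0.3, -0.2, 87.6] cm [7.14, -0.16, -6.63]
```

Request:
move_arm:
  plan:
    - [0, 0, 8, 0, 0, -3.5, 0]
    - [0, 0, 16, 1, 0, -5, 0]
    - [0, 0, 24, 3, 0, -5, 0]
    - [0, 0, 32, 5, 0, -5, 0]
    - [0, 0, 40, 7.1, -0.1, -5, 0]
  squeeze: 80

```text
time_s: 10.75
position: [0.5402, 0.2207, 0.2144]
tool_rot: [[-0.791, 0.612, -0.001], [0.612, 0.791, -0.0], [0.0, -0.001, -1.0]]
ft_force: [0.4, 0.7, -0.6]
grip_width: 0.0426
gripper_force: 0.0
```

Request:
move_arm:
  plan:
    - [0, 0, 8, 0, 0, 0, 0]
    - [0, 0, 16, 0, 0, 0, 0]
    - [0, 0, 24, 0, 0, 0, 0]
    - [0, 0, 32, 0, 0, 0, 0]
    - [0, 0, 40, 0, 0, 0, 0]

```text
time_s: 11.25
position: [0.541, 0.2207, 0.2145]
tool_rot: [[-0.213, 0.977, -0.001], [0.977, 0.213, -0.0], [-0.0, -0.001, -1.0]]
ft_force: [0.4, -0.1, 0.9]
grip_width: 0.0427
gripper_force: 0.0
```

```bash
python3 go.py .539 .2195 .127 95;  python3 - <<'E'
from h import *
s=env.get_image("scene")
print("tap",proj(s,np.array([.6125,.2258,.135])),"handle",proj(s,np.array([.539,.2195,.173])))
cv2.imwrite("pics/p4.png",cv2.resize(s['color'][180:280,340:460,::-1],None,fx=5,fy=5,interpolation=cv2.INTER_CUBIC))
E
```

```text
t 11.25 pos [0.541  0.2207 0.2145] w 0.0427 F [ 0.4 -0.1  0.9] q [11. 25. 67. -0. 88. -2.]
rot [-0.0, 0.0, 7.3] cm [-0.07, -0.21, 8.75]
tap [403.88657234 248.69079492] handle [408.93878439 220.68005589]
```

View pics/p4.png

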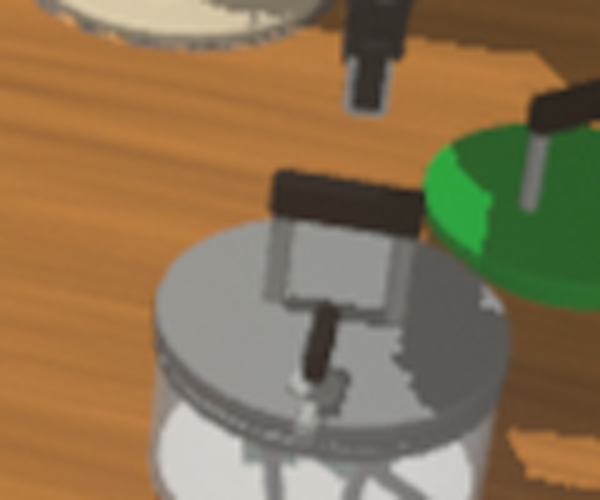

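The picture shows the tap bar at (404,248), now in line with the spout. The handle bar's middle is at (409.6,220.6), which matches my estimate, so I'll go down on the handle.

Request:
move_arm:
  plan:
    - [0, 0, 7.3, 0.1, -0.2, 3.5, 0]
    - [0, 0, 7.3, 0.1, -0.2, 6, 0]
    - [0, 0, 7.3, 0.1, -0.2, 7.5, 0]
    - [0, 0, 7.3, 0.1, -0.2, 8.7, 0]
    - [0, 0, 7.3, 0.1, -0.2, 8.7, 0]

```text
time_s: 11.8
position: [0.5383, 0.2212, 0.1262]
tool_rot: [[-0.094, 0.996, -0.003], [0.996, 0.094, -0.001], [-0.0, -0.003, -1.0]]
ft_force: [0.2, -0.0, -0.4]
grip_width: 0.0427
gripper_force: 0.0
```

Request:
move_arm:
  plan:
    - [0, 0, 0, 0, 0, 0, -0.3]
    - [0, 0, 0, 0, 0, 0, -0.5]
    - [0, 0, 0, 0, 0, 0, -0.8]
    - [0, 0, 0, 0, 0, 0, -1]
    - [0, 0, 0, 0, 0, 0, -1]

```text
time_s: 12.3
position: [0.5389, 0.2215, 0.1288]
tool_rot: [[-0.093, 0.996, 0.001], [0.996, 0.093, 0.0], [0.0, 0.001, -1.0]]
ft_force: [-3.8, -0.4, 6.1]
grip_width: 0.0149
gripper_force: 79.4
```

Request:
move_arm:
  plan:
    - [0, 0, 0, 0, 0, -0.4, -1]
    - [0, 0, 0, 0, 0, -1, -1]
    - [0, 0, 0, 0, 0, -1.8, -1]
    - [0, 0, 0, 0, 0, -2.8, -1]
    - [0, 0, 0, 0, 0, -4, -1]

```text
time_s: 12.8
position: [0.539, 0.2215, 0.1685]
tool_rot: [[-0.093, 0.996, -0.0], [0.996, 0.093, 0.0], [0.0, -0.0, -1.0]]
ft_force: [-0.5, -1.1, -4.3]
grip_width: 0.0146
gripper_force: 78.0
```

Request:
move_arm:
  plan:
    - [0, 0, 0, 0, 0, -1.5, -1]
    - [0, 0, 0, 0, 0, -3, -1]
    - [0, 0, 0, 0, 0, -4.5, -1]
    - [0, 0, 0, 0, 0, -5.5, -1]
    - [0, 0, 0, 0, 0, -6, -1]

```text
time_s: 13.3
position: [0.5393, 0.2215, 0.229]
tool_rot: [[-0.093, 0.996, 0.002], [0.996, 0.093, 0.0], [0.0, 0.002, -1.0]]
ft_force: [-0.9, -0.0, -5.4]
grip_width: 0.0143
gripper_force: 78.1
```

Run:
```python
from h import *
o=env.observe();print(o['position'],o['ft_force'],o['wrist_torque'],o['grip_width'],o['gripper_force'])
t=env.get_image("top")
# mat outline: grey pixels, convex quad, with plane z=.004
c=t['color'].astype(int);g=((c.max(2)-c.min(2))<22)&(c.max(2)>85)&(c.max(2)<190)
g=g.astype(np.uint8);g[:,:335]=0;g[:,450:]=0;g[280:]=0;g[:165]=0
g=cv2.morphologyEx(g,cv2.MORPH_OPEN,np.ones((3,3)))
k=max(cv2.findContours(g,0,1)[0],key=cv2.contourArea)
pts=np.float32([plane(t,p[0],.004)[:2] for p in k]);r=cv2.minAreaRect(pts);print(r)
for m in env.tip_of("mat",t):print(m['conf'],plane(t,m['pixel'],0))
cv2.imwrite("pics/p5.png",cv2.resize(t['color'][100:340,150:500,::-1],None,fx=2.2,fy=2.2))
```

```text
[0.5393019  0.22152012 0.22903821] [-0.9325228  -0.01600968 -5.4447511 ] [ 0.00498123  0.0201427  -0.03201367] 0.014262904646895582 78.10425996780396
((0.510270357131958, -0.23328165709972382), (0.2865699529647827, 0.28716203570365906), 84.91551208496094)
0.85 [ 0.50507429 -0.23962979  0.        ]
0.51 [0.59065837 0.26492999 0.        ]
```

View pics/p5.png

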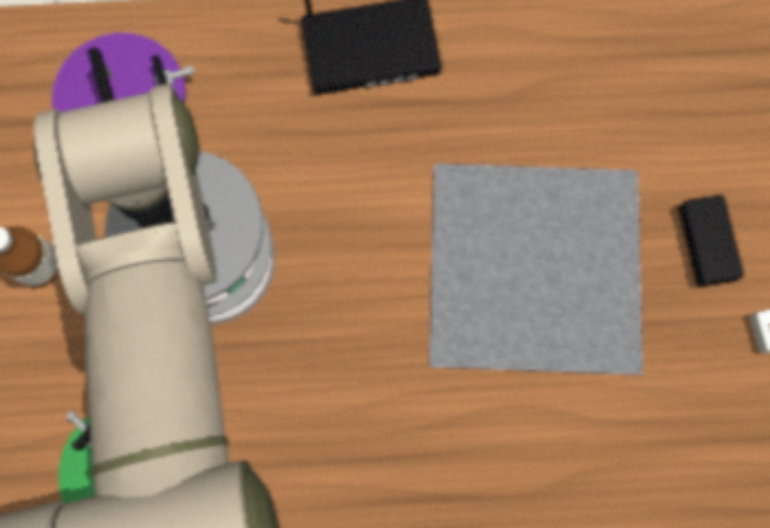

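The lid is up, with about 5.4 N at the wrist (0.55 kg). The mat at top px ~(394,221) is fully visible, measures 287 x 287 mm as expected, and is centred at (0.510,-0.233). I'll carry the lid there.

Request:
move_arm:
  plan:
    - [0, 0, 0, -1.5, -0.25, 0, -1]
    - [0, 0, 0, -4.5, -0.8, 0, -1]
    - [0, 0, 0, -8, -1.4, 0, -1]
    - [0, 0, 0, -11.5, -2, 0, -1]
    - [0, 0, 0, -15, -2.6, 0, -1]

```text
time_s: 13.9
position: [0.5263, 0.0678, 0.2269]
tool_rot: [[-0.093, 0.996, -0.001], [0.996, 0.093, -0.0], [-0.0, -0.001, -1.0]]
ft_force: [1.0, -0.1, -5.6]
grip_width: 0.0142
gripper_force: 78.1
```

Request:
move_arm:
  plan:
    - [0, 0, 0, -3.5, -0.6, 0, -1]
    - [0, 0, 0, -7, -1.2, 0, -1]
    - [0, 0, 0, -10.5, -1.8, 0, -1]
    - [0, 0, 0, -14, -2.4, 0, -1]
    - [0, 0, 0, -17.5, -3, 0, -1]

```text
time_s: 14.4
position: [0.5125, -0.1092, 0.2271]
tool_rot: [[-0.093, 0.996, -0.001], [0.996, 0.093, 0.0], [0.0, -0.001, -1.0]]
ft_force: [0.1, -0.6, -5.3]
grip_width: 0.0144
gripper_force: 78.1
```

Request:
move_arm:
  plan:
    - [0, 0, 0, -3.5, -0.6, 0, -1]
    - [0, 0, 0, -7, -1.2, 0, -1]
    - [0, 0, 0, -10, -1.7, 0, -1]
    - [0, 0, 0, -12, -2, 0, -1]
    - [0, 0, 0, -12.5, -2.1, 0, -1]

```text
time_s: 14.9
position: [0.5032, -0.2362, 0.2267]
tool_rot: [[-0.09, 0.996, -0.001], [0.996, 0.09, 0.0], [0.0, -0.001, -1.0]]
ft_force: [-0.4, 0.5, -5.2]
grip_width: 0.0148
gripper_force: 78.1
```

```bash
python3 go.py .504 -.2335 .0585 95.3; python3 -c "
from h import *
t=env.get_image('top');s=env.get_image('scene');o=env.observe();print(o['position'],o['gripper_force'])
for n in ('lid','lid_under','mat'):print(n,[(round(d['conf'],2),np.round(d['pixel'])) for p in (s,t) for d in env.tip_of(n,p)])
print(proj(s,np.array([.51,-.233,.174])),proj(t,np.array([.51,-.233,.174])))
cv2.imwrite('pics/p6.png',cv2.resize(s['color'][110:310,150:430,::-1],None,fx=2.8,fy=2.8))"
```

```text
t 14.9 pos [ 0.5032 -0.2362  0.2267] w 0.0148 F [-0.4  0.5 -5.2] q [-37.  22.  71.  -0.  88. -42.]
rot [-0.1, -0.0, -0.1] cm [0.26, 0.13, 16.82]
[ 0.50351216 -0.23431478  0.22694032] 78.11951637268066
lid [(0.95, array([254., 183.])), (0.65, array([451., 225.])), (0.59, array([432., 351.])), (0.87, array([208., 144.])), (0.87, array([211., 314.])), (0.17, array([246., 222.]))]
lid_under [(0.83, array([452., 234.])), (0.8, array([433., 348.])), (0.77, array([257., 185.])), (0.6, array([490., 297.])), (0.98, array([211., 313.])), (0.59, array([205., 145.]))]
mat [(0.88, array([260., 234.])), (0.39, array([256., 183.]))]
[256.59817215 183.67499276] [402.96237471 208.23681863]
```

View pics/p6.png

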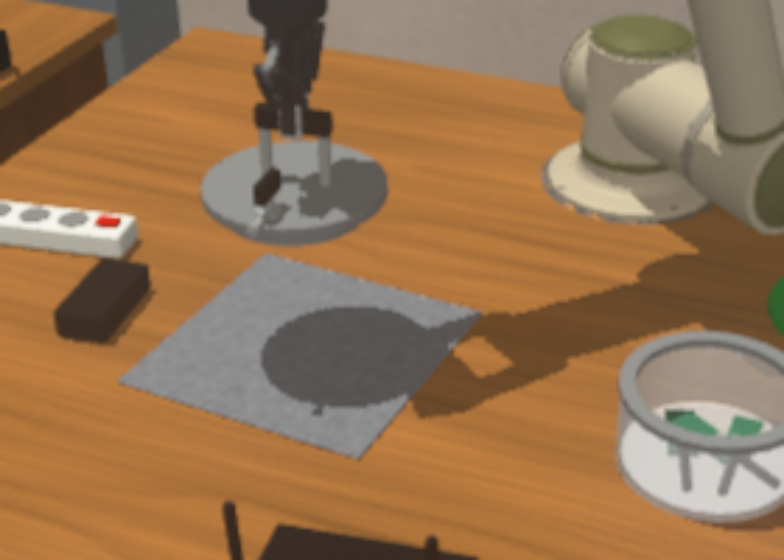

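The lid is level, with its underside seen at ~(256,184), which matches the prediction (256.6,183.7), and the tap is still open. I'll lower it, ending slowly until the mat pushes back.

Request:
move_arm:
  plan:
    - [0, 0, 0, 0, 0, 2, -1]
    - [0, 0, 0, 0, 0, 5, -1]
    - [0, 0, 0, 0, 0, 8, -1]
    - [0, 0, 0, 0, 0, 11, -1]
    - [0, 0, 0, 0, 0, 13, -1]

```text
time_s: 15.8
position: [0.5037, -0.2328, 0.0958]
tool_rot: [[-0.094, 0.996, -0.002], [0.996, 0.094, 0.001], [0.001, -0.002, -1.0]]
ft_force: [1.0, 0.5, -4.8]
grip_width: 0.0144
gripper_force: 78.2
```

Request:
move_arm:
  plan:
    - [0, 0, 0, 0, 0, 0.8, -1]
    - [0, 0, 0, 0, 0, 1.5, -1]
    - [0, 0, 0, 0, 0, 2.2, -1]
    - [0, 0, 0, 0, 0, 2.7, -1]
    - [0, 0, 0, 0, 0, 2.9, -1]

```text
time_s: 16.3
position: [0.5043, -0.2338, 0.0686]
tool_rot: [[-0.093, 0.996, 0.0], [0.996, 0.093, -0.0], [-0.0, 0.0, -1.0]]
ft_force: [-0.2, 0.5, -5.2]
grip_width: 0.0144
gripper_force: 78.2
```

Request:
move_arm:
  plan:
    - [0, 0, 0, 0, 0, 0.2, -1]
    - [0, 0, 0, 0, 0, 0.4, -1]
    - [0, 0, 0, 0, 0, 0.6, -1]
    - [0, 0, 0, 0, 0, 0.7, -1]
    - [0, 0, 0, 0, 0, 0.7, -1]

```text
time_s: 16.8
position: [0.5041, -0.2337, 0.0615]
tool_rot: [[-0.093, 0.996, -0.0], [0.996, 0.093, 0.0], [0.0, -0.0, -1.0]]
ft_force: [-0.1, 0.6, -4.9]
grip_width: 0.0145
gripper_force: 78.2
```

Request:
move_arm:
  plan:
    - [0, 0, 0, 0, 0, 0.1, -1]
    - [0, 0, 0, 0, 0, 0.15, -1]
    - [0, 0, 0, 0, 0, 0.2, -1]
    - [0, 0, 0, 0, 0, 0.2, -1]

```text
time_s: 17.2
position: [0.5042, -0.2337, 0.0596]
tool_rot: [[-0.093, 0.996, -0.0], [0.996, 0.093, 0.0], [0.0, -0.0, -1.0]]
ft_force: [-1.1, -0.0, -4.7]
grip_width: 0.0149
gripper_force: 78.2
```

Request:
move_arm:
  plan:
    - [0, 0, 0, 0, 0, 0.1, -1]
    - [0, 0, 0, 0, 0, 0.15, -1]
    - [0, 0, 0, 0, 0, 0.2, -1]
    - [0, 0, 0, 0, 0, 0.2, -1]

```text
time_s: 17.6
position: [0.5044, -0.2339, 0.0589]
tool_rot: [[-0.093, 0.996, 0.001], [0.996, 0.093, -0.001], [-0.001, 0.001, -1.0]]
ft_force: [-1.6, 0.6, 7.2]
grip_width: 0.0143
gripper_force: 80.1
```

Contact: the force swung from -4.7 to +7.2 N at z 0.0589, just where I expected the mat. I'll release and back straight up.

Request:
move_arm:
  plan:
    - [0, 0, 0, 0, 0, -0.05, -0.6]
    - [0, 0, 0, 0, 0, -0.05, -0.3]
    - [0, 0, 0, 0, 0, -0.05, 0]
    - [0, 0, 0, 0, 0, -0.05, 0]
    - [0, 0, 0, 0, 0, -1.5, 0]

```text
time_s: 18.1
position: [0.5034, -0.2332, 0.0713]
tool_rot: [[-0.093, 0.996, -0.003], [0.996, 0.093, 0.002], [0.002, -0.003, -1.0]]
ft_force: [-0.1, 0.6, -0.3]
grip_width: 0.0428
gripper_force: 0.0
```

Request:
move_arm:
  plan:
    - [0, 0, 0, 0, 0, -3, 0]
    - [0, 0, 0, 0, 0, -7, 0]
    - [0, 0, 0, 0, 0, -11, 0]
    - [0, 0, 0, 0, 0, -15, 0]
    - [0, 0, 0, 0, 0, -15, 0]

```text
time_s: 18.6
position: [0.5059, -0.2349, 0.2281]
tool_rot: [[-0.093, 0.996, 0.008], [0.996, 0.093, -0.006], [-0.007, 0.008, -1.0]]
ft_force: [0.7, 1.1, -0.0]
grip_width: 0.043
gripper_force: 0.0
```

```bash
python3 -c "
from h import *
s=env.get_image('scene');o=env.observe();print(o['time_s'],o['position'],o['ft_force'])
print(proj(s,np.array([.51,-.233,.004])),[(round(d['conf'],2),np.round(d['pixel'])) for d in env.tip_of('lid_under',s)])
cv2.imwrite('pics/p7.png',cv2.resize(s['color'][130:310,150:430,::-1],None,fx=2.8,fy=2.8))"
```

```text
18.65 [ 0.50497378 -0.23425434  0.22497996] [-0.1215803   1.38066777 -0.76441216]
[259.44483216 232.00704237] [(0.82, array([452., 230.])), (0.75, array([254., 233.])), (0.72, array([432., 349.]))]
```

View pics/p7.png

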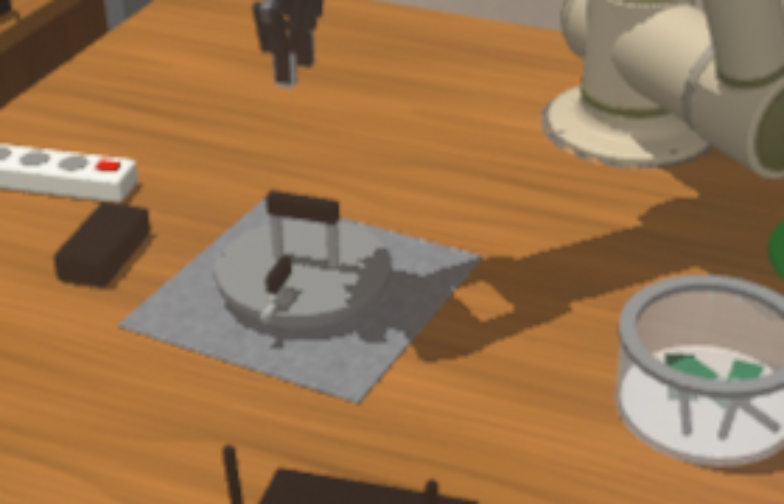

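The lid lies flat and centred on the mat (its underside is near scene px (256,232)). The tap is still in line with the spout, the gripper is clear, and the charger is where it was.

```bash
python3 -c "
from rig import env
print(env.close_job())"
```

```text
the job is handed in; nothing more can be done
None
```

I opened the tap, lifted the lid off and set it upright in the middle of the mat with the tap still open, then handed the job in at about 19 s of the 54 s allowed. The first grasp at the tap missed, because the fingertips sit about 28 mm higher than the reported position; I corrected for that. The rig returned no verdict.

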